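# Sweep the tissue cassettes into the station drawer and shut it

## Task

Sweep the three flat tissue cassettes along the beech tray and over its open front edge, so that they drop into the drawer standing open below, then push the drawer fully home. Do not pick up or lift the cassettes off the tray, and leave the petri dish, the cryovial box, the pipette tip box and the tube rack where they stand.

Things in the scene. Friction and masses are not known exactly. Their poses are not given: they have to be found in the camera images.
- station: Beech tray on a low carcass, fixed. Origin on the bench (z 0); y runs from the open front edge (y -150 mm) to the back (y 200), x across. Flat deck at z = 74 mm, 12 mm thick, 204 mm wide between its side rims (x -102 to 102). Rims 12 mm high and thick on both long sides and the back (inner face y 188), none at the front edge. Stands at a new place and angle (up to 0.25 rad) each time.
- deck_edge (a point): middle of the open front edge of the tray, on the deck surface (station x 0, y -150, z 74 mm). Axes parallel to the station's.
- drawer (a joint): The shallow drawer under the tray, m: 0 = fully home, front against the tray's front edge; grows as it comes out towards station -y, limit 0.13; starts 0.10 to 0.125. Wooden runners with about 1.5 N friction, no spring, stays where left, hard stop at 0.
- drawer_front (a point): Middle of the outer face of the drawer's flat front, moves with it. The front is 228 mm wide, 12 mm thick, from 6 to 72 mm above the bench (this point at 40 mm), no protruding handle, only a dark flat groove. Push it along station +y to close; home, it lies at station y -162 mm. Axes as the station's.
- drawer_floor (a point): Middle of the drawer's inner floor, 13 mm above the bench, moves with it. Open-topped inside 198 mm (x) by 174 mm (y, +-87 about this point); side walls 45 mm, back wall 35 mm above the floor. Drawn out, its front part lies open before the tray's front edge. Axes as the station's.
- cassette0: One of three identical loose flat white plastic tissue cassettes, 41 mm (its x) by 28.5 mm (its y) by 7 mm thick, about 12 g, with grey slots on top; lies flat on the deck at the start, turned by up to 0.6 rad from the station's axes. Origin: centre of its underside.
- cassette1: One of three identical loose flat white plastic tissue cassettes, 41 mm (its x) by 28.5 mm (its y) by 7 mm thick, about 12 g, with grey slots on top; lies flat on the deck at the start, turned by up to 0.6 rad from the station's axes. Origin: centre of its underside.
- cassette2: One of three identical loose flat white plastic tissue cassettes, 41 mm (its x) by 28.5 mm (its y) by 7 mm thick, about 12 g, with grey slots on top; lies flat on the deck at the start, turned by up to 0.6 rad from the station's axes. Origin: centre of its underside.
- petri_dish: Bystander: round covered glass petri dish, 63 mm across, 15 mm high, loose, at the back of the tray. Origin: centre of its underside.
- cryo_box: Bystander: orange lidded cryovial box, 78 by 78 by 50 mm, loose, at the back of the tray beside the petri dish (the two change sides). Origin: centre of its underside.
- tip_box: Bystander: purple plastic pipette tip box, 85 by 123 by 65 mm high, loose on the bench beyond the tray's long side (station +x). Origin: centre of its underside.
- tube_rack: Bystander: chrome tube rack with capped tubes, 75 by 150 mm and 95 mm high over the caps, loose on the bench behind the back end of the tray. Origin: centre of its underside.
Mind the look-alikes: they are no part of the job. What is shaped like the cassette1 but black or turquoise is not meant.

How it is judged:
By the outcome, as a careful person would: the job done as asked, in the order asked, and still so for the second after the job is handed in, with the robot touching nothing.
It also fails if it takes over 70 s, if anything falls off the work surface, if the arm or the gripper's body presses on something with over 40 N, if the wrist force passes 120 N, or if a joint passes its speed limit or range.

## Robot

A 7-joint arm with a two-finger parallel gripper is mounted at the origin on the work surface. World frame = base frame: x ahead of the robot, y to its left, z up, the work surface at z = 0. Lengths are in m, angles in rad, forces in N, time in s.
With the tool pointing down it reaches from about 0.4 to 0.85 m from the base axis. Payload 10.4 kg.
Tool frame: the origin (TCP) lies at the very end of the fingers, on their centre line; the grasp point (between the pads) lies 19 mm behind it; z points along the fingers, y is the line along which they close (so a half turn about z gives the same grasp; the last joint's range is limited). The gripper opens to 87 mm and grips with 3 to 60 N. Pads are 19 mm wide; open, the fingers measure 117 mm over their backs; the gripper's body (75 mm by 190 mm) begins 51 mm behind the grasp point.
Start: joints at [1.177, 0.332, -0.065, 1.46, 0.022, 1.35, -0.088], TCP at [0.227, -0.583, 0.19] pointing down, gripper open.
Joint ranges: [-2.6, 2.6], [-0.5, 2.12], [-1.47, 1.34], [0.16, 2.42], [-1.27, 4.41], [0.06, 2.06], [-2.6, 2.6]. Speed limits (rad/s): [2.22, 2.22, 2.79, 2.79, 3.14, 3.14, 3.14].

## Interface

Orientations are given as a unit quaternion [x, y, z, w].
In Python, from bench import r gives the robot as it stands.
- The arm moves only by the shell command python3 -m crank 'ROWS' [FORCE]. ROWS is JSON, a list that holds one entry, the list of rows, each a list of 5 numbers: the shift along the tool's x, y, z in mm, then the turn about the tool's z in degrees, then the opening, from -1 (shut) to 1 (fully open). A call has 1 to 20 rows; each row is the pose to reach, as a shift and turn from the pose commanded when the call began, along the tool's axes at that moment; what a row does not reach only later rows make up. A row lasts 1/10 s, in which the tool goes at most 50 mm and 8.59 degrees, less where a joint would pass 70% of its speed; a pose out of reach is approached as far as the arm can. A call with a gripper value outside its range is refused whole. The fingers move at their own pace and stop on an object; FORCE is the grip in N (left out, the last holds). Time passes only in rows, so rows that repeat a pose let the fingers close. It gives the time, the measured TCP pose, the force, the opening and the grip force at its end, in the units of the state.
- r.read_state(): the state, without advancing time (a new reading comes with each control period).
- r.camera(name): name is "side" or "top"; returns a dict with "image" (400x640x3 uint8, red, green, blue), "vfov" (degrees; the focal length in pixels is half the picture's height over the tangent of half this angle, whatever the lens; pixels are square), "cx", "cy" (the principal point, pixels), "eye" and "attitude" of the camera in the world. Camera axes: x right, y down, z forward; pixel columns grow to the right and rows downward; lengths in m; the calibration is good to about 2 mm. A picture is of the moment at which its call begins. There is no depth.
- r.close_job(): hands the job in; it is judged then, once.
The state is a dict: "time": time; "joint_positions": joint angles; "joint_vel": joint speeds; "joint_torque": joint torques, N m; "ee_pos": TCP position; "eef_rot": TCP orientation; "ft_force": force on the tool from outside, world axes, zero at the start; "torque": the same for the moment, N m; "width": finger opening in m; "grip_force": force on a finger pad.
Only numpy, scipy, OpenCV 4.12 (cv2) and the standard library are available. Lean on these libraries where they do the work, as an engineer would, in place of code of your own. Each camera call takes 0.05 s, during which the arm holds its last target. There are 200 camera calls.

## Working session

There is one attempt and no reset: what is moved stays moved. The work goes in short steps, Python scripts to look and compute and a shell command to move; the robot and the scene stay as the last step left them, time stands still between calls to the robot, and variables do not carry over. Pictures are saved under pics/ and viewed, at most 10 in all, crops included, and the job is handed in when it is done.

```bash
mkdir -p pics; ls
python3 - <<'E'
from bench import r
import cv2
for n in("top","side"):
    c=r.camera(n); cv2.imwrite(f"pics/{n}0.png",c["image"][:,:,::-1]); print({k:c[k] for k in c if k!="image"})
s=r.read_state();print(s["ee_pos"],s["eef_rot"],s["width"],s["time"])
E
```

```text
pics
{'vfov': 54.9216015331556, 'cx': 319.80133579895505, 'cy': 200.4284207835625, 'eye': array([0.38537988, 0.17766136, 0.9346836 ]), 'attitude': array([-0.69664105,  0.71085353, -0.07933403,  0.05553939])}
{'vfov': 53.306031563184405, 'cx': 313.28012726583086, 'cy': 193.51367510708633, 'eye': array([ 0.23640497, -0.36866427,  0.60555799]), 'attitude': array([ 0.87847717, -0.2322197 ,  0.1072348 , -0.40354996])}
[ 0.22631596 -0.58216001  0.18940942] [ 9.82859689e-01  1.84354012e-01 -1.62747216e-04 -6.35440247e-04] 0.08716465210409018 0.1
```

View pics/top0.png

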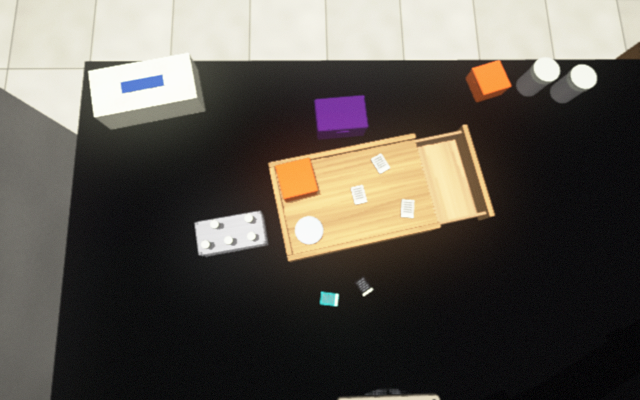

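View pics/side0.png

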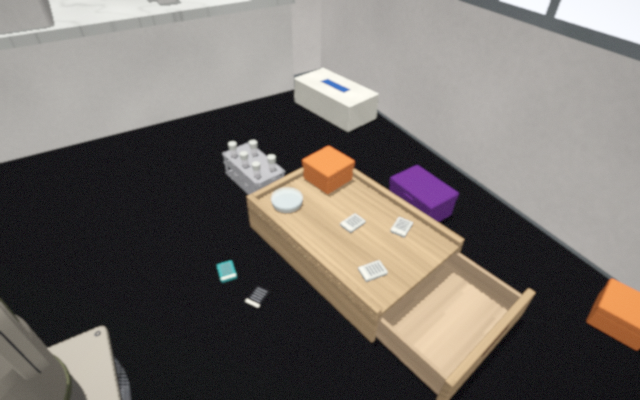

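The white cassettes in the top view are at (380,163), (359,195) and (407,209). The look-alikes are black at (364,286) and turquoise at (329,298), both off the tray; I choose the white ones on the deck. Next is a crop to check that choice and get the corners.

```bash
cat > h.py <<'E'
import numpy as np, cv2
from scipy.spatial.transform import Rotation as R
def cast(c,px,z):
    f=200/np.tan(np.radians(c["vfov"]/2)); px=np.atleast_2d(px).astype(float)
    d=np.c_[(px[:,0]-c["cx"])/f,(px[:,1]-c["cy"])/f,np.ones(len(px))]
    d=R.from_quat(c["attitude"]).apply(d); e=np.array(c["eye"])
    return e+d*((z-e[2])/d[:,2])[:,None]
def whites(c,roi):
    x0,y0,x1,y1=roi; h=cv2.cvtColor(c["image"],cv2.COLOR_RGB2HSV)
    m=np.zeros(h.shape[:2],np.uint8); m[y0:y1,x0:x1]=((h[...,1]<60)&(h[...,2]>120))[y0:y1,x0:x1]*255
    m=cv2.morphologyEx(m,cv2.MORPH_CLOSE,np.ones((3,3)))
    return [k for k in cv2.findContours(m,0,2)[0] if cv2.contourArea(k)>40]
E
python3 - <<'E'
from h import *; from bench import r
c=r.camera("top")
cv2.imwrite("pics/crop1.png",cv2.resize(c["image"][115:265,260:500,::-1],None,fx=3.33,fy=3.33,interpolation=3))
for k in whites(c,(275,140,480,255)):
    q=cv2.minAreaRect(k); w=cast(c,np.array([q[0]]),.081)[0]; b=cast(c,cv2.boxPoints(q),.081)
    print(np.round(q[0],1),q[2],cv2.contourArea(k),np.round(w*1000),np.round(np.linalg.norm(np.diff(b,axis=0),axis=1)*1000))
s=cv2.inRange(cv2.cvtColor(c["image"],cv2.COLOR_RGB2HSV),(5,30,60),(25,255,255))
E
```

```text
[309. 230.] 90.0 612.0 [484. 172.  81.] [63. 63. 62.]
[407.5 208. ] 90.0 219.0 [529. -52.  81.] [30. 42. 30.]
[358.5 194.1] 75.96376037597656 213.5 [563.  58.  81.] [30. 43. 30.]
[380.  163.2] 57.9946174621582 205.5 [636.   5.  81.] [31. 43. 30.]
```

View pics/crop1.png

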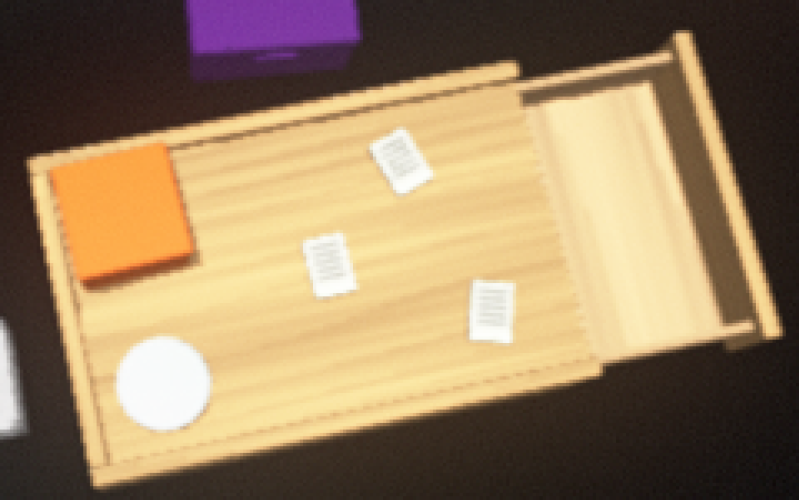

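The crop shows three white slotted cassettes on the deck at crop (401,160), (330,265) and (492,311), sized 42x30 mm as expected. Rim corners are at crop (28,157), (518,63), (602,375) and (95,488), and the drawer's outer top edge runs (692,33)-(782,333).

Run:
```python
from h import *; from bench import r
c=r.camera("top")
P=lambda L,z:cast(c,np.array(L)/3.333+[260,115],z)[:,:2]
bl,fl,fr,br=P([(28,157),(518,63),(602,375),(95,488)],.086)
print(np.round([np.linalg.norm(fl-bl),np.linalg.norm(fr-br),np.linalg.norm(fl-fr),np.linalg.norm(bl-br)],3),"exp .35 .35 .228 .228")
ey=(bl-fl+br-fr);ey/=np.linalg.norm(ey); ex2=(bl-br+fl-fr);ex2/=np.linalg.norm(ex2)
a1=np.arctan2(ey[1],ey[0]);a2=np.arctan2(ex2[1],ex2[0])+np.pi/2
print(a1,a2); a=(a1+a2)/2
ey=np.array([np.cos(a),np.sin(a)]);ex=np.array([ey[1],-ey[0]])
o=(bl+fl+fr+br)/4-ey*.025
print("origin",o,"ey",ey,"ex",ex)
S=lambda w:np.round(np.c_[(w-o)@ex,(w-o)@ey]*1000)
print("cass",S(np.array([[.529,-.052],[.563,.058],[.636,.005],[.484,.172]])))
print("drawer out",S(P([(692,33),(782,333)],.072)))
print("tcp",S(np.array([[.227,-.583]])))
T=lambda x,y:np.round(o+ex*x/1000+ey*y/1000,3)
for p in[(0,-200),(0,-300),(0,150),(-60,0),(60,0)]:print(p,T(*p),np.hypot(*T(*p)))
s=r.read_state();M=R.from_quat(s["eef_rot"]).as_matrix();print(np.degrees(np.arctan2(M[1,0],M[0,0])),np.degrees(a))
print(M[:2,:2].T@np.stack([ex,ey]).T)
np.savez("st.npz",o=o,ex=ex,ey=ey)
```

```text
[0.349 0.347 0.225 0.229] exp .35 .35 .228 .228
1.7607728307828512 1.7595988646409058
origin [0.5654219  0.04480587] ey [-0.18825937  0.98211935] ex [0.98211935 0.18825937]
cass [[-54. -88.]
 [  0.  13.]
 [ 62. -52.]
 [-56. 140.]]
drawer out [[ 114. -285.]
 [-110. -284.]]
tcp [[-451. -553.]]
(0, -200) [ 0.603 -0.152] 0.621862525000502
(0, -300) [ 0.622 -0.25 ] 0.6703610967232511
(0, 150) [0.537 0.192] 0.5702920304545733
(-60, 0) [0.506 0.034] 0.507141006032839
(60, 0) [0.624 0.056] 0.6265077812764978
21.246672611613686 100.85122023254767
[[ 0.98358579  0.18044108]
 [ 0.18044097 -0.98358549]]
```

```bash
cat > tg.py <<'E'
import sys; from h import *; from bench import r
d=np.load("st.npz"); o,ex,ey=d["o"],d["ex"],d["ey"]; s=r.read_state(); M=R.from_quat(s["eef_rot"]).as_matrix()
p=np.array(s["ee_pos"]);w=p[:2]-o
print("t",s["time"],"station",np.round([w@ex*1e3,w@ey*1e3],1),"z",round(p[2]*1e3,1),"toolx rel st y deg",round(np.degrees(np.arctan2(M[:2,0]@-ex,M[:2,0]@ey)),2),"down",M[2,2].round(4),"F",np.round(s["ft_force"],1),"w",s["width"],"q",np.round(s["joint_positions"],2))
E
python3 -m crank '[[[0,0,0,-8,0],[40,-35,0,-16,-0.5],[80,-70,0,-24,-0.5],[120,-105,0,-32,-0.5],[160,-140,0,-40,-0.5],[200,-176,0,-48,-0.5],[240,-212,0,-56,-0.5],[275,-245,0,-64,-0.5],[310,-276,0,-72,-0.5],[345,-307,0,-79.6,-0.5],[380,-338,0,-79.6,-0.5],[410,-365,0,-79.6,-0.5],[440,-392,0,-79.6,-0.5],[465,-413,0,-79.6,-0.5],[482,-428,0,-79.6,-0.5],[482,-428,0,-79.6,-0.5],[482,-428,0,-79.6,-0.5],[482,-428,0,-79.6,-0.5]]]'; python3 tg.py
```

```text
time: 2.0
ee_pos: [0.5203, -0.0102, 0.19]
eef_rot: [0.638, 0.77, -0.0, 0.0]
ft_force: [0.7, -0.1, 0.6]
width: 0.0216
grip_force: 0.0
t 2.0 station [-54.7 -45.6] z 190.0 toolx rel st y deg -0.09 down -1.0 F [ 0.7 -0.1  0.6] w 0.021580496301828993 q [ 0.57  0.16 -0.7   1.7   0.11  1.31  0.04]
```

```bash
python3 -m crank '[[[0,0,30,0,-0.5],[0,0,60,0,-0.5],[0,0,80,0,-0.5],[0,0,90,0,-0.5],[0,0,90,0,-0.5]]]'; python3 tg.py
python3 - <<'E'
from h import *; from bench import r
a=[cv2.resize(r.camera(n)["image"][y:y+180,x:x+240,::-1],None,fx=1.66*2,fy=3.32*.9,interpolation=3) for n,x,y in(("side",240,130),)]
cv2.imwrite("pics/s1.png",a[0])
E
```

```text
time: 2.5
ee_pos: [0.5198, -0.0099, 0.0993]
eef_rot: [0.638, 0.77, -0.001, -0.001]
ft_force: [0.2, 0.3, -1.0]
width: 0.0216
grip_force: 0.0
t 2.5 station [-55.1 -45.1] z 99.3 toolx rel st y deg -0.08 down -1.0 F [ 0.2  0.3 -1. ] w 0.021589325575743886 q [ 0.55  0.25 -0.69  1.82  0.17  1.14 -0.01]
```

View pics/s1.png

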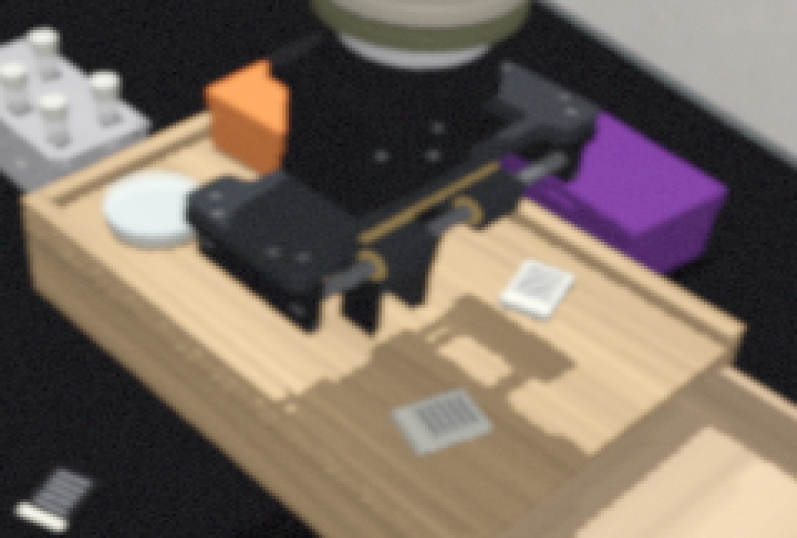

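The crop shows the fingers above the deck at crop (370,310), behind the first cassette at (443,420) and in line with it. Now descend and sweep.

```bash
python3 -m crank '[[[0,0,14,0,-0.5],[0,0,22.5,0,-0.5],[0,0,22.5,0,-0.5],[-8,0,22.5,0,-0.5],[-16,0,22.5,0,-0.5],[-24,0,22.5,0,-0.5],[-32,0,22.5,0,-0.5],[-40,0,22.5,0,-0.5],[-48,0,22.5,0,-0.5],[-56,0,22.5,0,-0.5],[-64,0,22.5,0,-0.5],[-72,0,22.5,0,-0.5],[-80,0,22.5,0,-0.5],[-88,0,22.5,0,-0.5],[-96,0,22.5,0,-0.5],[-104,0,22.5,0,-0.5],[-110,0,22.5,0,-0.5],[-112,0,22.5,0,-0.5]]]'; python3 tg.py;  python3 - <<'E'
from h import *; from bench import r
c=r.camera("top")["image"][115:265,260:500,::-1]; d=r.camera("side")["image"][150:400,280:540,::-1]
c=cv2.resize(c,(400,250)); d=cv2.resize(d,(400,385)); cv2.imwrite("pics/s2.png",np.vstack([c,d]))
E
```

```text
time: 4.35
ee_pos: [0.5418, -0.1198, 0.0776]
eef_rot: [0.637, 0.77, -0.0, 0.0]
ft_force: [-0.6, 0.6, 0.2]
width: 0.0217
grip_force: 0.0
t 4.35 station [ -54.2 -157.3] z 77.6 toolx rel st y deg -0.05 down -1.0 F [-0.6  0.6  0.2] w 0.021732878504877907 q [ 0.66  0.34 -0.62  1.76  0.21  1.12  0.16]
```

View pics/s2.png

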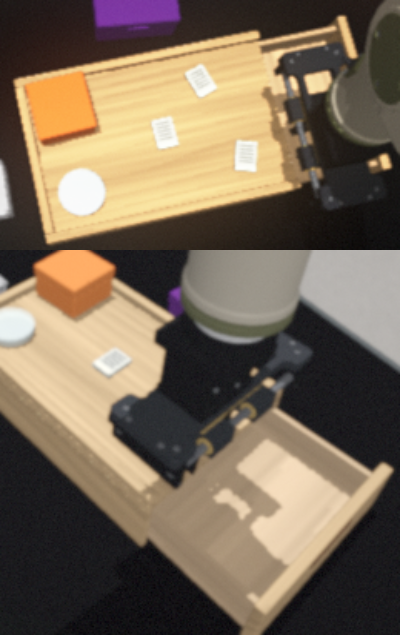

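The cassette is still at top pixel (408,208), so the fingers passed over it. I'll check the fingertip position from the earlier crop, where the tips were at crop (375,333) and (412,303).

Run:
```python
from h import *; from bench import r
c=r.camera("side"); d=np.load("st.npz"); o,ex,ey=d["o"],d["ex"],d["ey"]
px=np.array([(375,333),(412,303),(310,330)])/[3.32,2.988]+[240,130]
for z in(.095,.1,.105,.11,.12):
    w=cast(c,px,z)[:,:2]-o; print(z,np.round(np.c_[w@ex,w@ey]*1000).tolist())
# cassettes from side at .081
for k in whites(c,(240,150,450,330)):
    w=cast(c,[cv2.minAreaRect(k)[0]],.081)[:,:2]-o; print("side cass",np.round(np.c_[w@ex,w@ey]*1000),cv2.contourArea(k))
```

```text
0.095 [[-45.0, -33.0], [-13.0, -29.0], [-69.0, -9.0]]
0.1 [[-48.0, -36.0], [-17.0, -32.0], [-72.0, -13.0]]
0.105 [[-52.0, -39.0], [-20.0, -35.0], [-75.0, -16.0]]
0.11 [[-55.0, -42.0], [-24.0, -38.0], [-79.0, -19.0]]
0.12 [[-62.0, -48.0], [-32.0, -44.0], [-85.0, -26.0]]
side cass [[-232.   -7.]] 158.5
side cass [[-2. 10.]] 299.5
side cass [[144. -53.]] 88.0
side cass [[-55. 142.]] 681.0
side cass [[219.  15.]] 2017.5
side cass [[-42. 246.]] 1369.5
```

The tips appear about 10 mm higher than the TCP at this opening, so I'll go back behind the cassette and probe for the deck by contact.

```bash
python3 -m crank '[[[0,0,-25,0,-0.5],[30,0,-35,0,-0.5],[70,0,-35,0,-0.5],[100,0,-35,0,-0.5],[113,0,-30,0,-0.5],[113,0,-10,0,-0.5],[113,0,0,0,-0.5],[113,0,0,0,-0.5]]]'; python3 -m crank '[[[0,0,1,0,-0.5],[0,0,2,0,-0.5],[0,0,3,0,-0.5],[0,0,3,0,-0.5]]]';python3 -m crank '[[[0,0,1,0,-0.5],[0,0,2,0,-0.5],[0,0,2,0,-0.5]]]';python3 tg.py
```

```text
time: 5.3
ee_pos: [0.5193, -0.0088, 0.076]
eef_rot: [0.637, 0.771, -0.001, -0.001]
ft_force: [0.4, 1.1, -0.4]
width: 0.0213
grip_force: 0.0
time: 5.7
ee_pos: [0.5206, -0.0082, 0.0749]
eef_rot: [0.637, 0.771, 0.0, 0.0]
ft_force: [0.1, 0.3, 0.5]
width: 0.0221
grip_force: 0.0
time: 6.0
ee_pos: [0.5204, -0.008, 0.0725]
eef_rot: [0.637, 0.771, -0.0, -0.0]
ft_force: [-0.4, 0.1, 0.3]
width: 0.0218
grip_force: 0.0
t 6.0 station [-54.2 -43.4] z 72.5 toolx rel st y deg -0.01 down -1.0 F [-0.4  0.1  0.3] w 0.021801316817145908 q [ 0.54  0.28 -0.69  1.85  0.2   1.09 -0.04]
```

No contact at 72.5 mm, so the tips are indeed shorter. I'll keep probing.

```bash
f(){ grep -E "ee_pos|ft_f"; }; python3 -m crank '[[[0,0,1,0,-0.5],[0,0,2,0,-0.5],[0,0,2,0,-0.5]]]'|f;python3 -m crank '[[[0,0,1,0,-0.5],[0,0,2,0,-0.5],[0,0,2,0,-0.5]]]'|f
```

```text
ee_pos: [0.5204, -0.008, 0.0705]
ft_force: [0.1, -0.3, 0.5]
ee_pos: [0.5204, -0.008, 0.0685]
ft_force: [-0.2, 0.3, -0.0]
```

```bash
f(){ grep -E "ee_pos|ft_f"; }; python3 -m crank '[[[0,0,1,0,-0.5],[0,0,2,0,-0.5],[0,0,2,0,-0.5]]]'|f
```

```text
ee_pos: [0.5204, -0.008, 0.0665]
ft_force: [0.2, -0.6, 0.3]
```

```bash
f(){ grep -E "ee_pos|ft_f"; }; python3 -m crank '[[[0,0,1,0,-0.5],[0,0,2,0,-0.5],[0,0,2,0,-0.5]]]'|f
```

```text
ee_pos: [0.5204, -0.008, 0.0645]
ft_force: [0.6, -0.1, -0.2]
```

Run:
```python
from h import *; from bench import r
cv2.imwrite("pics/s3.png",cv2.resize(r.camera("side")["image"][160:310,280:480,::-1],None,fx=4,fy=4,interpolation=3))
```

```text
(no output)
```

View pics/s3.png

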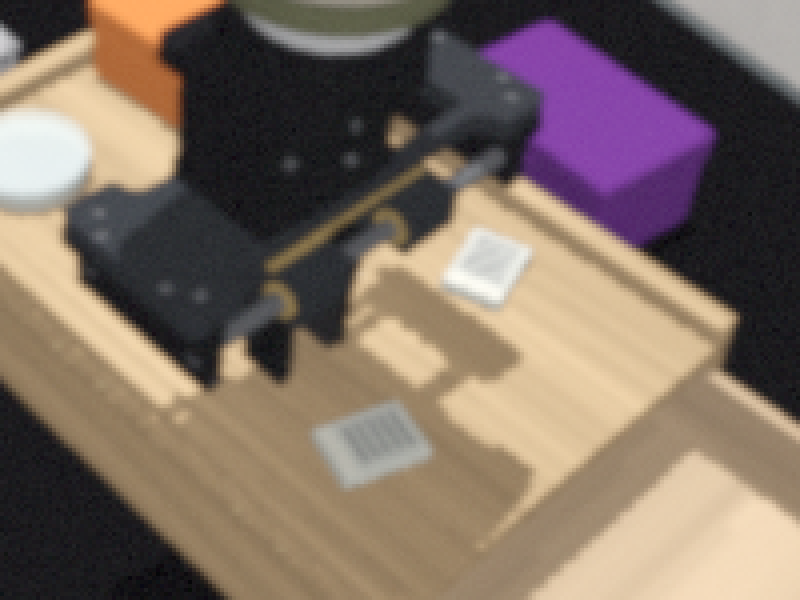

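```bash
python3 - <<'E'
from h import *; from bench import r
c=r.camera("side"); d=np.load("st.npz"); o,ex,ey=d["o"],d["ex"],d["ey"]
px=np.array([(275,380),(330,347),(250,360),(350,330)])/4+[280,160]
for z in(.07,.075,.08,.085,.09,.1):
    w=cast(c,px,z)[:,:2]-o; print(z,np.round(np.c_[w@ex,w@ey]*1000).tolist())
E
f(){ grep -E "ee_pos|ft_f"; }; python3 -m crank '[[[0,0,1,0,-0.5],[0,0,2,0,-0.5],[0,0,2,0,-0.5]]]'|f
```

```text
0.07 [[-55.0, -36.0], [-23.0, -38.0], [-56.0, -20.0], [-9.0, -37.0]]
0.075 [[-59.0, -39.0], [-27.0, -41.0], [-59.0, -23.0], [-13.0, -40.0]]
0.08 [[-62.0, -42.0], [-30.0, -44.0], [-62.0, -26.0], [-16.0, -42.0]]
0.085 [[-65.0, -44.0], [-34.0, -47.0], [-65.0, -29.0], [-20.0, -45.0]]
0.09 [[-68.0, -47.0], [-37.0, -49.0], [-69.0, -32.0], [-24.0, -48.0]]
0.1 [[-75.0, -53.0], [-44.0, -55.0], [-75.0, -38.0], [-31.0, -54.0]]
ee_pos: [0.5203, -0.008, 0.0625]
ft_force: [-0.2, -0.4, 0.1]
```

```bash
f(){ grep -E "ee_pos|ft_f"; }; python3 -m crank '[[[0,0,1,0,-0.5],[0,0,2,0,-0.5],[0,0,2,0,-0.5]]]'|f; python3 -m crank '[[[0,0,1,0,-0.5],[0,0,2,0,-0.5],[0,0,2,0,-0.5]]]'|f
```

```text
ee_pos: [0.5204, -0.008, 0.0605]
ft_force: [-0.0, -1.5, 0.2]
ee_pos: [0.5204, -0.008, 0.0585]
ft_force: [0.6, -0.8, 0.0]
```

```bash
f(){ grep -E "ee_pos|ft_f"; }; python3 -m crank '[[[0,0,1,0,-0.5],[0,0,2,0,-0.5],[0,0,2,0,-0.5]]]'|f
```

```text
ee_pos: [0.5204, -0.008, 0.0565]
ft_force: [0.3, -0.3, -0.1]
```

```bash
f(){ grep -E "ee_pos|ft_f"; }; python3 -m crank '[[[0,0,1,0,-0.5],[0,0,2,0,-0.5],[0,0,2,0,-0.5]]]'|f
```

```text
ee_pos: [0.5204, -0.008, 0.0545]
ft_force: [1.0, 0.0, 0.1]
```

Run:
```python
from h import *; from bench import r
cv2.imwrite("pics/s4.png",cv2.resize(r.camera("side")["image"][170:320,280:480,::-1],None,fx=4,fy=4,interpolation=3))
c=r.camera("side"); d=np.load("st.npz"); o,ex,ey=d["o"],d["ex"],d["ey"]
for z in(.075,.085,.1,.12,.14):
    w=cast(c,np.array([(210,385),(205,345),(70,240)])/4+[280,160],z)[:,:2]-o; print(z,np.round(np.c_[w@ex,w@ey]*1000).tolist())
```

```text
0.075 [[-82.0, -22.0], [-68.0, -4.0], [-72.0, 86.0]]
0.085 [[-88.0, -29.0], [-74.0, -10.0], [-78.0, 78.0]]
0.1 [[-97.0, -38.0], [-84.0, -20.0], [-88.0, 66.0]]
0.12 [[-109.0, -50.0], [-96.0, -33.0], [-100.0, 50.0]]
0.14 [[-121.0, -62.0], [-109.0, -46.0], [-112.0, 34.0]]
```

View pics/s4.png

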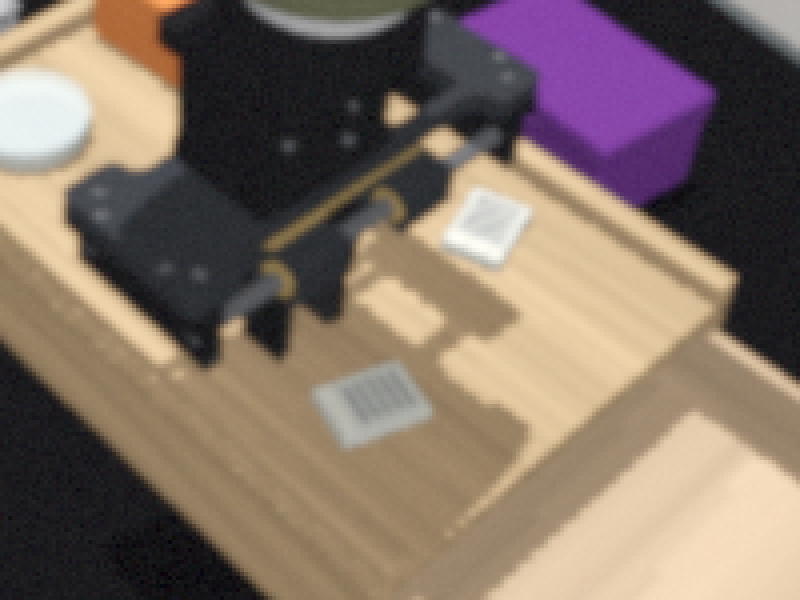

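The fingers are still clear of the deck by eye, with tips at crop (270,355) and (325,318) and cassette at (373,403). I'll keep probing in small steps.

```bash
f(){ grep -E "ee_pos|ft_f"; }; for i in 1; do python3 -m crank '[[[0,0,1,0,-0.5],[0,0,2,0,-0.5],[0,0,3,0,-0.5],[0,0,3,0,-0.5]]]'|f; done
```

```text
ee_pos: [0.5204, -0.008, 0.0515]
ft_force: [1.1, 0.7, 0.4]
```

```bash
f(){ grep -E "ee_pos|ft_f"; }; python3 -m crank '[[[0,0,1,0,-0.5],[0,0,2,0,-0.5],[0,0,3,0,-0.5],[0,0,3,0,-0.5]]]'|f
```

```text
ee_pos: [0.5203, -0.008, 0.0485]
ft_force: [0.4, -0.7, -0.2]
```

```bash
f(){ grep -E "ee_pos|ft_f"; }; python3 -m crank '[[[0,0,1,0,-0.5],[0,0,2,0,-0.5],[0,0,2,0,-0.5]]]'|f
```

```text
ee_pos: [0.5203, -0.008, 0.0465]
ft_force: [0.3, -0.7, -0.1]
```

```bash
f(){ grep -E "ee_pos|ft_f"; }; python3 -m crank '[[[0,0,1,0,-0.5],[0,0,2,0,-0.5],[0,0,2,0,-0.5]]]'|f
```

```text
ee_pos: [0.5203, -0.008, 0.0445]
ft_force: [0.2, 0.6, 0.1]
```

```bash
f(){ grep -E "ee_pos|ft_f"; }; python3 -m crank '[[[0,0,1,0,-0.5],[0,0,2,0,-0.5],[0,0,2,0,-0.5]]]'|f
```

```text
ee_pos: [0.5204, -0.008, 0.0425]
ft_force: [-0.1, 0.3, -0.6]
```

```bash
f(){ grep -E "ee_pos|ft_f"; }; python3 -m crank '[[[0,0,1,0,-0.5],[0,0,2,0,-0.5],[0,0,2,0,-0.5]]]'|f
```

```text
ee_pos: [0.5206, -0.008, 0.042]
ft_force: [-8.3, -0.8, 18.0]
```

Run:
```python
from h import *; from bench import r
cv2.imwrite("pics/s5.png",cv2.resize(r.camera("side")["image"][170:320,280:480,::-1],None,fx=4,fy=4,interpolation=3))
```

```text
(no output)
```

View pics/s5.png

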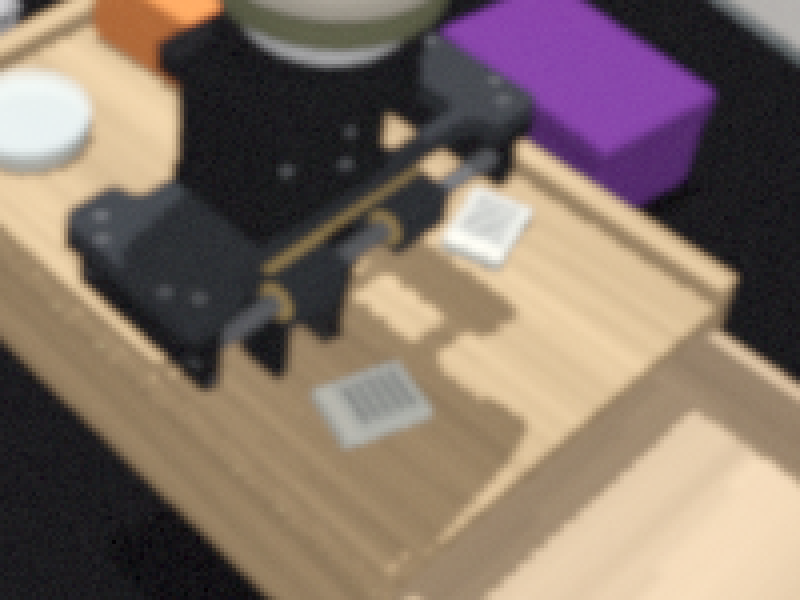

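The tool touched something at reported z 42 mm. In the crop the tips are at (275,375) and (325,340), and the left housing end at (205,385) is near the left rim. I'll use the moment to tell which one is touching.

Run:
```python
from h import *; from bench import r
s=r.read_state();d=np.load("st.npz"); o,ex,ey=d["o"],d["ex"],d["ey"]
F=np.array(s["ft_force"]);T=np.array(s["torque"]);st=lambda v:np.round([v[:2]@ex,v[:2]@ey,v[2]],2)
print("F st",st(F),"T st",st(T),s["width"],s["joint_torque"]); c=r.camera("side")
for z in(.074,.08,.09,.1,.11,.13,.15):
    w=cast(c,np.array([(280,377),(325,340),(207,388)])/4+[280,170],z)[:,:2]-o; print(z,np.round(np.c_[w@ex,w@ey]*1000).tolist())
```

```text
F st [-7.59  0.78 17.57] T st [ 0.28  1.69 -0.01] 0.021914676096532904 [-3.31411147e-01 -4.13998854e+01 -5.75348005e+00 -3.08471525e+01
  4.08465229e-01 -2.70146929e+00 -6.30443014e-03]
0.074 [[-71.0, -54.0], [-41.0, -52.0], [-98.0, -38.0]]
0.08 [[-74.0, -57.0], [-46.0, -55.0], [-102.0, -42.0]]
0.09 [[-81.0, -63.0], [-52.0, -61.0], [-107.0, -48.0]]
0.1 [[-87.0, -68.0], [-59.0, -66.0], [-113.0, -53.0]]
0.11 [[-93.0, -74.0], [-66.0, -72.0], [-119.0, -59.0]]
0.13 [[-105.0, -85.0], [-79.0, -83.0], [-130.0, -71.0]]
0.15 [[-118.0, -96.0], [-93.0, -94.0], [-142.0, -82.0]]
```

The tip rays cast at deck height give x -71/-41 and y -53, matching the TCP's x and y. So the tips are on the deck and reported z reads about 32 mm low. I'll lift 3.5 mm and sweep.

```bash
python3 -m crank '[[[0,0,-3.5,0,-0.5],[0,0,-3.5,0,-0.5],[-8,0,-3.5,0,-0.5],[-16,0,-3.5,0,-0.5],[-24,0,-3.5,0,-0.5],[-32,0,-3.5,0,-0.5],[-40,0,-3.5,0,-0.5],[-40,0,-3.5,0,-0.5]]]'; python3 tg.py;  python3 - <<'E'
from h import *; from bench import r
d=np.load("st.npz"); o,ex,ey=d["o"],d["ex"],d["ey"]
for n,roi in(("side",(300,180,470,330)),("top",(340,140,480,230))):
    c=r.camera(n)
    for k in whites(c,roi):
        w=cast(c,[cv2.minAreaRect(k)[0]],.081)[:,:2]-o; print(n,np.round(np.c_[w@ex,w@ey]*1000),cv2.contourArea(k))
E
```

```text
time: 11.8
ee_pos: [0.5281, -0.0489, 0.044]
eef_rot: [0.638, 0.77, -0.0, 0.0]
ft_force: [-0.3, 0.4, -0.4]
width: 0.0219
grip_force: 0.0
t 11.8 station [-54.3 -85. ] z 44.0 toolx rel st y deg -0.12 down -1.0 F [-0.3  0.4 -0.4] w 0.02194283769184249 q [ 0.58  0.33 -0.66  1.85  0.23  1.04  0.01]
side [[ -18. -215.]] 823.5
side [[ -52. -112.]] 426.5
side [[ 75. -67.]] 69.5
side [[93. 23.]] 69.5
side [[132.  42.]] 349.5
top [[ 1. 14.]] 212.5
top [[ -24. -112.]] 54.0
top [[ 62. -52.]] 199.5
top [[ -23. -209.]] 2261.5
```

The cassette now moves with the rake (y -88 to -112), so I'll finish this sweep.

```bash
python3 -m crank '[[[-8,0,0,0,-0.5],[-16,0,0,0,-0.5],[-24,0,0,0,-0.5],[-32,0,0,0,-0.5],[-40,0,0,0,-0.5],[-48,0,0,0,-0.5],[-56,0,0,0,-0.5],[-64,0,0,0,-0.5],[-70,0,0,0,-0.5],[-75,0,0,0,-0.5],[-75,0,0,0,-0.5],[-75,0,-30,0,-0.5],[-40,0,-60,0,-0.5],[0,30,-60,0,-0.5],[35,65,-60,0,-0.5],[65,100,-60,0,-0.5],[75,116,-60,0,-0.5],[75,116,-60,0,-0.5],[75,116,-60,0,-0.5]]]'; python3 tg.py;  python3 - <<'E'
from h import *; from bench import r
d=np.load("st.npz"); o,ex,ey=d["o"],d["ex"],d["ey"]
c=r.camera("top")["image"][115:265,260:500,::-1]; d=r.camera("side")["image"][180:400,330:540,::-1]
c=cv2.resize(c,(400,250)); d=cv2.resize(d,(332,349)); c=np.vstack([c,np.zeros((99,400,3),np.uint8)]);cv2.imwrite("pics/s6.png",np.hstack([c,d]))
E
```

```text
time: 13.8
ee_pos: [0.6275, 0.0486, 0.1038]
eef_rot: [0.637, 0.771, -0.0, -0.0]
ft_force: [-0.0, -0.4, -0.2]
width: 0.0216
grip_force: 0.0
t 13.8 station [61.7 -8. ] z 103.8 toolx rel st y deg 0.04 down -1.0 F [-0.  -0.4 -0.2] w 0.021567683270824974 q [ 0.36  0.49 -0.67  1.53  0.31  1.24 -0.17]
```

View pics/s6.png

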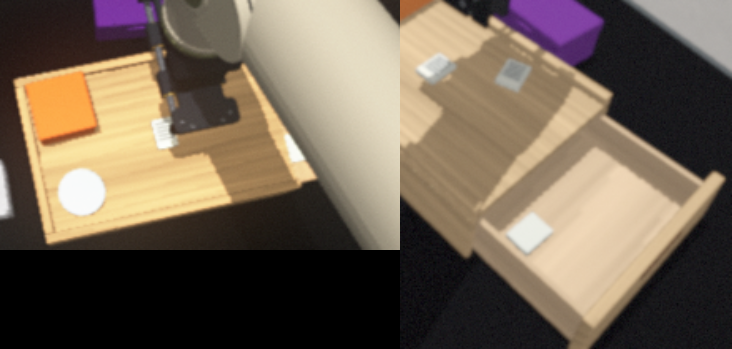

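The first cassette lies in the drawer at picture (528,232). The second is in line ahead of the fingers.

```bash
python3 -m crank '[[[0,0,30,0,-0.5],[0,0,50,0,-0.5],[0,0,59.5,0,-0.5],[0,0,59.5,0,-0.5],[-9,0,59.5,0,-0.5],[-18,0,59.5,0,-0.5],[-27,0,59.5,0,-0.5],[-36,0,59.5,0,-0.5],[-45,0,59.5,0,-0.5],[-54,0,59.5,0,-0.5],[-63,0,59.5,0,-0.5],[-72,0,59.5,0,-0.5],[-81,0,59.5,0,-0.5],[-90,0,59.5,0,-0.5],[-90,0,59.5,0,-0.5]]]'; python3 -m crank '[[[-9,0,0,0,-0.5],[-18,0,0,0,-0.5],[-27,0,0,0,-0.5],[-36,0,0,0,-0.5],[-44,0,0,0,-0.5],[-52,0,0,0,-0.5],[-60,0,0,0,-0.5],[-63,0,0,0,-0.5],[-63,0,0,0,-0.5],[-63,0,-30,0,-0.5],[-30,-10,-60,0,-0.5],[20,-25,-60,0,-0.5],[65,-40,-60,0,-0.5],[110,-55,-60,0,-0.5],[150,-62,-60,0,-0.5],[154,-62,-60,0,-0.5],[154,-62,-60,0,-0.5],[154,-62,-60,0,-0.5]]]'; python3 tg.py;  python3 - <<'E'
from h import *; from bench import r
d=np.load("st.npz"); o,ex,ey=d["o"],d["ex"],d["ey"]
c=r.camera("top")["image"][115:265,260:500,::-1]; d=r.camera("side")["image"][150:400,280:540,::-1]
c=cv2.resize(c,(400,250)); d=cv2.resize(d,(400,385)); c=np.vstack([c,np.zeros((135,400,3),np.uint8)]);cv2.imwrite("pics/s7.png",np.hstack([c,d]))
E
```

```text
time: 15.4
ee_pos: [0.6449, -0.0423, 0.0445]
eef_rot: [0.638, 0.77, -0.0, 0.0]
ft_force: [0.1, 0.8, 0.3]
width: 0.0219
grip_force: 0.0
time: 17.2
ee_pos: [0.5553, 0.0982, 0.1046]
eef_rot: [0.638, 0.77, -0.0, 0.0]
ft_force: [1.2, -0.2, -1.1]
width: 0.022
grip_force: 0.0
t 17.2 station [ 0.2 54.4] z 104.6 toolx rel st y deg -0.07 down -1.0 F [ 1.2 -0.2 -1.1] w 0.022017992587706207 q [ 0.36  0.35 -0.74  1.7   0.25  1.18 -0.26]
```

View pics/s7.png

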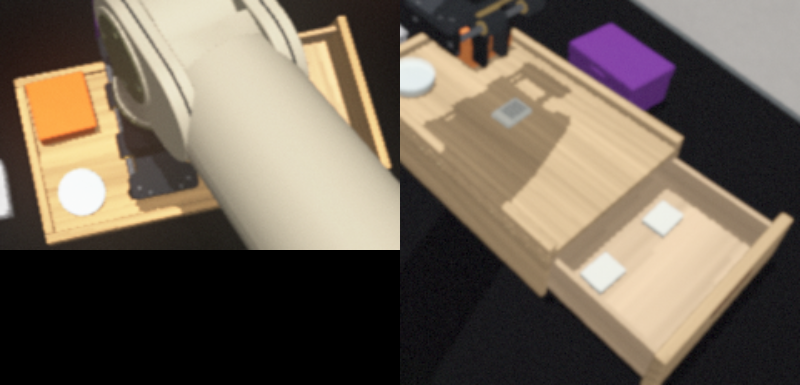

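Two cassettes are in the drawer at picture (603,272) and (663,218). The third is ahead of the fingers at (512,112).

```bash
python3 -m crank '[[[0,0,30,0,-0.5],[0,0,50,0,-0.5],[0,0,60,0,-0.5],[0,0,60,0,-0.5],[-9,0,60,0,-0.5],[-18,0,60,0,-0.5],[-27,0,60,0,-0.5],[-36,0,60,0,-0.5],[-45,0,60,0,-0.5],[-54,0,60,0,-0.5],[-63,0,60,0,-0.5],[-72,0,60,0,-0.5],[-81,0,60,0,-0.5],[-90,0,60,0,-0.5],[-99,0,60,0,-0.5],[-108,0,60,0,-0.5],[-117,0,60,0,-0.5],[-120,0,60,0,-0.5]]]'; python3 tg.py; python3 -m crank '[[[-9,0,0,0,-0.5],[-18,0,0,0,-0.5],[-27,0,0,0,-0.5],[-36,0,0,0,-0.5],[-45,0,0,0,-0.5],[-54,0,0,0,-0.5],[-63,0,0,0,-0.5],[-72,0,0,0,-0.5],[-80,0,0,0,-0.5],[-88,0,0,0,-0.5],[-94,0,0,0,-0.5],[-94,0,0,0,-0.5],[-94,0,-30,0,-0.5],[-130,0,-60,0,-0.5],[-170,0,-60,0,-0.5],[-210,0,-60,0,-0.5],[-250,0,-60,0,-0.5],[-260,0,-60,0,-0.5],[-260,0,-60,0,-0.5]]]'; python3 tg.py;  python3 - <<'E'
from h import *; from bench import r
d=np.load("st.npz"); o,ex,ey=d["o"],d["ex"],d["ey"]
for n,roi in(("side",(240,150,530,390)),("top",(275,140,500,255))):
    c=r.camera(n); cv2.imwrite(f"pics/{n}8.png",c["image"][:,:,::-1])
    for k in whites(c,roi):
        q=cv2.minAreaRect(k)
        for z in(.081,.02):
            w=cast(c,[q[0]],z)[:,:2]-o; print(n,np.round(q[0]),z,np.round(np.c_[w@ex,w@ey]*1000),cv2.contourArea(k))
E
```

```text
time: 19.1
ee_pos: [0.5776, -0.0199, 0.0446]
eef_rot: [0.638, 0.77, -0.0, 0.0]
ft_force: [0.0, -0.0, 0.3]
width: 0.0219
grip_force: 0.1
t 19.1 station [ -0.2 -65.9] z 44.6 toolx rel st y deg -0.08 down -1.0 F [ 0.  -0.   0.3] w 0.02187516447075801 q [ 0.5   0.44 -0.67  1.72  0.3   1.08 -0.08]
time: 21.0
ee_pos: [0.626, -0.2755, 0.1041]
eef_rot: [0.638, 0.77, -0.0, -0.0]
ft_force: [-0.3, 0.6, -1.3]
width: 0.0222
grip_force: 0.0
t 21.0 station [  -0.8 -326. ] z 104.1 toolx rel st y deg -0.16 down -1.0 F [-0.3  0.6 -1.3] w 0.022191833167040646 q [ 0.74  0.58 -0.57  1.37  0.31  1.28  0.34]
side [255. 296.] 0.081 [[-232.   -7.]] 163.5
side [255. 296.] 0.02 [[-213.   32.]] 163.5
side [446. 319.] 0.081 [[ -39. -224.]] 3846.5
side [446. 319.] 0.02 [[   3. -210.]] 3846.5
side [286. 200.] 0.081 [[-56. 141.]] 681.0
side [286. 200.] 0.02 [[-16. 197.]] 681.0
side [481. 184.] 0.081 [[280. -84.]] 3280.5
side [481. 184.] 0.02 [[359. -53.]] 3280.5
side [262. 172.] 0.081 [[-42. 246.]] 1370.5
side [262. 172.] 0.02 [[  0. 315.]] 1370.5
top [309. 230.] 0.081 [[-56. 141.]] 612.0
top [309. 230.] 0.02 [[-49. 139.]] 612.0
top [435. 194.] 0.081 [[ -34. -158.]] 359.0
top [435. 194.] 0.02 [[ -26. -181.]] 359.0
top [426. 162.] 0.081 [[  44. -158.]] 168.0
top [426. 162.] 0.02 [[  57. -181.]] 168.0
```

Run:
```python
from h import *; from bench import r
d=np.load("st.npz"); o,ex,ey=d["o"],d["ex"],d["ey"]
for n,roi,amin in(("side",(380,230,530,390),30),("top",(400,120,500,235),20)):
    c=r.camera(n); h=cv2.cvtColor(c["image"],cv2.COLOR_RGB2HSV)
    for S in(20,30,40):
        m=np.zeros(h.shape[:2],np.uint8);x0,y0,x1,y1=roi;m[y0:y1,x0:x1]=((h[...,1]<S)&(h[...,2]>150))[y0:y1,x0:x1]*255
        for k in cv2.findContours(m,0,2)[0]:
            if cv2.contourArea(k)>amin:
                q=cv2.minAreaRect(k); w=cast(c,[q[0]],.02)[:,:2]-o; b=cast(c,cv2.boxPoints(q),.02); print(n,S,np.round(q[0]),np.round(np.c_[w@ex,w@ey]*1000),cv2.contourArea(k),np.round(np.linalg.norm(np.diff(b,axis=0),axis=1)[:2]*1e3))
```

```text
side 20 [412. 327.] [[ -51. -182.]] 372.5 [43. 29.]
side 20 [430. 310.] [[  -4. -183.]] 337.0 [44. 29.]
side 20 [450. 291.] [[  54. -182.]] 292.0 [44. 28.]
side 30 [412. 327.] [[ -51. -182.]] 407.0 [43. 32.]
side 30 [430. 310.] [[  -3. -182.]] 367.0 [47. 31.]
side 30 [450. 291.] [[  54. -182.]] 326.5 [48. 31.]
side 40 [412. 326.] [[ -51. -181.]] 433.0 [45. 33.]
side 40 [430. 310.] [[  -3. -182.]] 389.0 [49. 32.]
side 40 [451. 291.] [[  55. -182.]] 347.0 [49. 31.]
top 20 [437. 203.] [[ -50. -180.]] 127.0 [23. 40.]
top 20 [432. 184.] [[  -1. -181.]] 131.5 [24. 41.]
top 20 [426. 162.] [[  57. -181.]] 125.0 [24. 41.]
top 30 [437. 203.] [[ -50. -181.]] 134.0 [24. 40.]
top 30 [432. 184.] [[  -1. -181.]] 138.0 [25. 41.]
top 30 [426. 162.] [[  57. -181.]] 135.5 [26. 40.]
top 40 [437. 203.] [[ -50. -181.]] 141.0 [25. 41.]
top 40 [432. 184.] [[  -1. -181.]] 145.5 [27. 41.]
top 40 [426. 162.] [[  57. -181.]] 140.5 [27. 41.]
```

All three lie flat in the drawer in both views (x -51, -3 and 55, y -181), and the deck is clear. Next I lower the tool in front of the drawer and push.

```bash
python3 -m crank '[[[0,0,30,0,-0.5],[0,0,60,0,-0.5],[0,0,76,0,-0.5],[0,0,81,0,-0.5],[0,0,81,0,-0.5],[8,0,81,0,-0.5],[16,0,81,0,-0.5],[24,0,81,0,-0.5],[30,0,81,0,-0.5],[36,0,81,0,-0.5],[42,0,81,0,-0.5],[48,0,81,0,-0.5],[54,0,81,0,-0.5],[60,0,81,0,-0.5],[60,0,81,0,-0.5]]]'; python3 tg.py
```

```text
time: 22.7
ee_pos: [0.6148, -0.2134, 0.0235]
eef_rot: [0.637, 0.771, 0.0, -0.0]
ft_force: [-0.2, 0.4, -0.6]
width: 0.0217
grip_force: 0.0
t 22.7 station [-1.000e-01 -2.629e+02] z 23.5 toolx rel st y deg 0.07 down -1.0 F [-0.2  0.4 -0.6] w 0.02168167143818967 q [ 0.68  0.59 -0.57  1.54  0.34  1.11  0.23]
```

```bash
python3 -m crank '[[[6,0,0,0,-0.5],[13,0,0,0,-0.5],[20,0,0,0,-0.5],[27,0,0,0,-0.5],[34,0,0,0,-0.5],[41,0,0,0,-0.5],[48,0,0,0,-0.5],[55,0,0,0,-0.5],[62,0,0,0,-0.5],[69,0,0,0,-0.5]]]'; python3 tg.py
python3 - <<'E'
from h import *; from bench import r
d=np.load("st.npz"); o,ex,ey=d["o"],d["ex"],d["ey"]
c=r.camera("side"); h=cv2.cvtColor(c["image"],cv2.COLOR_RGB2HSV)
# brightness profile along the station centreline x=+-95 at z .072: wood vs black bench
inv=R.from_quat(c["attitude"]).inv(); f=200/np.tan(np.radians(c["vfov"]/2))
for x in(-105,-70,70,105):
    y=np.arange(-320,-130,3); P=np.c_[o+np.outer(y/1e3,ey)+x/1e3*ex,np.full(len(y),.072)]
    q=inv.apply(P-c["eye"]); u=np.round(q[:,:2]/q[:,2:]*f+[c["cx"],c["cy"]]).astype(int)
    v=h[u[:,1].clip(0,399),u[:,0].clip(0,639),2]; print(x,dict(zip(y.tolist(),v.tolist())))
E
```

```text
time: 23.7
ee_pos: [0.6019, -0.1465, 0.0237]
eef_rot: [0.637, 0.771, -0.0, 0.0]
ft_force: [-1.7, -2.3, 0.6]
width: 0.022
grip_force: 1.0
t 23.7 station [  -0.2 -194.8] z 23.7 toolx rel st y deg -0.0 down -1.0 F [-1.7 -2.3  0.6] w 0.022003244877008655 q [ 0.63  0.53 -0.6   1.63  0.33  1.08  0.13]
-105 {-320: 27, -317: 29, -314: 30, -311: 27, -308: 24, -305: 24, -302: 19, -299: 19, -296: 16, -293: 24, -290: 20, -287: 18, -284: 19, -281: 16, -278: 22, -275: 19, -272: 23, -269: 24, -266: 16, -263: 22, -260: 19, -257: 18, -254: 18, -251: 19, -248: 27, -245: 24, -242: 21, -239: 19, -236: 29, -233: 26, -230: 19, -227: 21, -224: 21, -221: 20, -218: 15, -215: 26, -212: 17, -209: 15, -206: 25, -203: 48, -200: 112, -197: 156, -194: 153, -191: 153, -188: 154, -185: 173, -182: 220, -179: 230, -176: 238, -173: 232, -170: 217, -167: 215, -164: 225, -161: 209, -158: 208, -155: 176, -152: 154, -149: 163, -146: 175, -143: 207, -140: 188, -137: 191, -134: 193, -131: 197}
-70 {-320: 30, -317: 28, -314: 28, -311: 28, -308: 18, -305: 17, -302: 20, -299: 19, -296: 21, -293: 19, -290: 26, -287: 20, -284: 24
[... 1126 characters left out ...]
: 27, -143: 31, -140: 31, -137: 34, -134: 29, -131: 34}
105 {-320: 23, -317: 28, -314: 28, -311: 26, -308: 33, -305: 30, -302: 32, -299: 29, -296: 29, -293: 31, -290: 23, -287: 29, -284: 26, -281: 26, -278: 30, -275: 27, -272: 31, -269: 27, -266: 28, -263: 31, -260: 34, -257: 29, -254: 28, -251: 34, -248: 31, -245: 28, -242: 26, -239: 29, -236: 24, -233: 31, -230: 26, -227: 34, -224: 28, -221: 32, -218: 33, -215: 45, -212: 53, -209: 51, -206: 50, -203: 53, -200: 50, -197: 53, -194: 50, -191: 41, -188: 32, -185: 33, -182: 26, -179: 30, -176: 31, -173: 23, -170: 31, -167: 30, -164: 29, -161: 27, -158: 29, -155: 30, -152: 34, -149: 31, -146: 32, -143: 28, -140: 24, -137: 37, -134: 30, -131: 32}
```

The drawer front is now at about y -184, with roughly 22 mm left.

```bash
python3 -m crank '[[[4,0,0,0,-0.5],[8,0,0,0,-0.5],[11,0,0,0,-0.5],[14,0,0,0,-0.5],[16,0,0,0,-0.5],[18,0,0,0,-0.5],[20,0,0,0,-0.5],[20,0,0,0,-0.5]]]'; python3 tg.py
```

```text
time: 24.55
ee_pos: [0.5983, -0.127, 0.0237]
eef_rot: [0.637, 0.771, 0.0, -0.0]
ft_force: [0.4, -0.4, -0.2]
width: 0.0216
grip_force: 0.0
t 24.55 station [  -0.  -174.9] z 23.7 toolx rel st y deg 0.02 down -1.0 F [ 0.4 -0.4 -0.2] w 0.02164550026751876 q [ 0.61  0.52 -0.61  1.65  0.33  1.08  0.09]
```

```bash
python3 -m crank '[[[1,0,0,0,-0.5],[2,0,0,0,-0.5],[2,0,0,0,-0.5]]]'; python3 tg.py
```

```text
time: 24.85
ee_pos: [0.5981, -0.1266, 0.0237]
eef_rot: [0.637, 0.771, -0.0, 0.001]
ft_force: [2.1, -5.4, -0.9]
width: 0.0216
grip_force: 2.4
t 24.85 station [  -0.2 -174.5] z 23.7 toolx rel st y deg -0.05 down -1.0 F [ 2.1 -5.4 -0.9] w 0.02159395917164477 q [ 0.61  0.52 -0.61  1.65  0.33  1.07  0.09]
```

```bash
python3 -m crank '[[[1,0,0,0,-0.5],[2,0,0,0,-0.5],[2,0,0,0,-0.5],[2,0,0,0,-0.5]]]'; python3 tg.py
```

```text
time: 25.25
ee_pos: [0.598, -0.1266, 0.0237]
eef_rot: [0.638, 0.77, -0.001, 0.001]
ft_force: [3.8, -9.7, -2.2]
width: 0.0216
grip_force: 5.1
t 25.25 station [  -0.3 -174.4] z 23.7 toolx rel st y deg -0.13 down -1.0 F [ 3.8 -9.7 -2.2] w 0.021567312157689957 q [ 0.61  0.52 -0.61  1.65  0.33  1.07  0.09]
```

The hard stop is reached (10 N, no further motion). I'll back off and verify.

```bash
python3 -m crank '[[[-8,0,0,0,-0.5],[-30,0,0,0,-0.5],[-60,0,0,0,-0.5],[-90,0,-20,0,-0.5],[-120,0,-60,0,-0.5],[-140,0,-80,0,-0.5],[-140,0,-80,0,-0.5],[-140,0,-80,0,-0.5]]]'; python3 tg.py
python3 - <<'E'
from h import *; from bench import r
d=np.load("st.npz"); o,ex,ey=d["o"],d["ex"],d["ey"]
c=r.camera("top"); img=c["image"].astype(int); ref=cv2.imread("pics/top0.png")[:,:,::-1].astype(int)
inv=R.from_quat(c["attitude"]).inv(); f=200/np.tan(np.radians(c["vfov"]/2))
for x in(-100,-60,60,100):
    y=np.arange(-190,-135,3); P=np.c_[o+np.outer(y/1e3,ey)+x/1e3*ex,np.full(len(y),.072)]
    q=inv.apply(P-c["eye"]); u=np.round(q[:,:2]/q[:,2:]*f+[c["cx"],c["cy"]]).astype(int)
    print(x,dict(zip(y.tolist(),img[u[:,1],u[:,0]].max(1).tolist())))
for nm,(x0,y0,x1,y1) in dict(petri=(290,210,330,250),cryo=(270,150,325,205),tip=(310,90,372,140),rack=(190,205,270,260),deck=(340,150,415,222)).items():
    print(nm,np.abs(img-ref)[y0:y1,x0:x1].mean().round(1))
E
```

```text
time: 26.05
ee_pos: [0.6237, -0.2603, 0.1032]
eef_rot: [0.637, 0.771, 0.0, -0.001]
ft_force: [0.2, 0.7, -1.5]
width: 0.0221
grip_force: 0.0
t 26.05 station [-2.000e-01 -3.107e+02] z 103.2 toolx rel st y deg -0.01 down -1.0 F [ 0.2  0.7 -1.5] w 0.022070380012735386 q [ 0.73  0.56 -0.57  1.39  0.31  1.27  0.32]
-100 {-190: 36, -187: 36, -184: 36, -181: 37, -178: 33, -175: 39, -172: 38, -169: 40, -166: 37, -163: 104, -160: 191, -157: 240, -154: 235, -151: 233, -148: 231, -145: 232, -142: 234, -139: 231, -136: 232}
-60 {-190: 34, -187: 41, -184: 40, -181: 37, -178: 40, -175: 43, -172: 40, -169: 46, -166: 44, -163: 122, -160: 210, -157: 242, -154: 245, -151: 234, -148: 234, -145: 236, -142: 236, -139: 236, -136: 236}
60 {-190: 40, -187: 41, -184: 42, -181: 44, -178: 43, -175: 41, -172: 44, -169: 40, -166: 43, -163: 69, -160: 159, -157: 242, -154: 241, -151: 237, -148: 232, -145: 234, -142: 235, -139: 236, -136: 236}
100 {-190: 38, -187: 38, -184: 37, -181: 37, -178: 37, -175: 43, -172: 39, -169: 43, -166: 37, -163: 45, -160: 180, -157: 236, -154: 240, -151: 236, -148: 235, -145: 233, -142: 233, -139: 235, -136: 236}
petri 0.8
cryo 1.3
tip 1.8
rack 1.4
deck 6.6
```

The drawer front edge is at y -162, which is home. The deck is clear and the bystanders haven't moved, so I'm handing the job in.

```bash
python3 -c "
from bench import r
print(r.close_job())"
```

```text
the job is handed in; nothing more can be done
None
```

All three cassettes were swept into the drawer, the drawer was pushed home to its stop, the bystanders stayed where they stood, and the job was handed in at about 26 s; `close_job()` returned no verdict.

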